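# Clear the shaft collars off the tray into its covered well

### The job

Push the clear sliding cover of the hardware tray right back, sweep the three loose steel shaft collars across the blue deck with your fingertips so that they drop into the well, then push the cover fully shut over them. Only push: do not pick up or lift the collars, and leave the filter cube on the deck and everything round the tray where it stands.

Things in the scene. Friction and masses are not known exactly. Their poses are not given: they have to be found in the camera images.
- tray: Heavy grey tray bolted to the table, 238 mm long (x), 170 mm wide (y). Origin: on the table top, on its centre line, below the edge where deck ends and well begins. x points from deck to well, away from the robot; y left; z up. Deck x = -122 to 0 mm, well x = 0 to 52, slideway for the opened cover x = 52 to 114 (z = 32). Rims 4 mm thick, tops at z = 44 mm, along both sides and the front.
- cover (a joint): Slide of the clear cover over the well, in m: 0 = shut (well covered), 0.050 = right back (well open). Moves along the tray's +x as it opens; starts shut or a little open. Stays where it is left, pushing it takes about 2 N, a stop at each end.
- cover_bar (a point): Centre of the black push bar on the cover: 100 mm long (tray y), 7 mm thick (tray x), standing 36 to 54 mm above the table. It is at the cover's deck-side edge: shut, at tray x = 4.5 mm; open, at 54.5 mm. The clear plate (3 mm thick, top level with the deck) extends 48 mm from the bar towards +x; fingertips can pass above it to push the bar from behind.
- collar_1: Loose steel shaft collar, a ring 20 mm in diameter, 10 mm high, 10 mm bore, 18 g, lying flat on the deck. Origin: centre of its underside; z is the ring's axis.
- collar_2: The same, second collar.
- collar_3: The same, third collar.
- deck (a point): Centre of the blue deck's top, 36 mm above the table: level, 122 mm long (tray x = -122 to 0 mm), 162 mm wide between the side rims' inner faces (tray y = -81 to +81 mm); the rims rise 8 mm above it on both sides and at the front.
- well (a point): Centre of the well's floor, 6 mm above the table. The well is 52 mm long (tray x), 162 mm wide (tray y), 30 mm deep below the deck. It adjoins the deck's edge at tray x = 0; that edge is plain, without a rim.
- filter_cube: Bystander on the left part of the deck: black filter cube with a green window in one side and a pink one on top, 36x38x38 mm, 75 g, loose. Origin: centre of its underside. Leave alone.
- objective_white_tall: Bystander on the table between robot and tray: white microscope objective, 31 mm diameter, 58 mm high, loose, standing. Origin: centre of its underside. Leave alone.
- objective_white_short: Bystander beside it: white microscope objective, 28 mm diameter, 52 mm high, loose, standing. Origin: centre of its underside. Leave alone.
- solvent_vial: Bystander behind the tray: small bottle with a blue cap, 32 mm diameter, 68 mm high, loose, standing. Origin: centre of its underside. Leave alone.

How it is judged:
On the way, in this order (a step that is already met when the one before it is completed fails the run):
1. the cover is pushed right back (at least 42 of its 50 mm) (value of joint cover above 0.042 m), for 0.1 s.
2. all three collars lie in the well (x of collar_1 in the frame of tray between 0 and 0.052 m and z of each of collar_1, collar_2, collar_3 in the frame of tray below 0.03 m and x of collar_2 in the frame of tray between 0 and 0.052 m and x of collar_3 in the frame of tray between 0 and 0.052 m), for 0.2 s.
At the end, for the whole second after the job is handed in: All three collars lie at rest in the well (each between the deck edge and the far wall of the well, its origin at least 6 mm below deck level) and the cover is shut to within 3 mm (all of step 2 and linear speed of each of collar_1, collar_2, collar_3 below 0.02 m/s and value of joint cover below 0.003 m); the robot touches nothing.
It fails at once if a collar is lifted (its origin more than 13 mm above the deck) (z of any of collar_1, collar_2, collar_3 in the frame of tray above 0.049 m).
It fails at once if the filter cube is moved by more than 10 mm or tipped by more than 0.3 rad (distance of filter_cube from where it was at the start of the episode above 0.01 m or angle between filter_cube's own z axis and vertical above 0.3 rad).
It fails at once if the taller objective is moved by more than 10 mm or tipped by more than 0.3 rad (distance of objective_white_tall from where it was at the start of the episode above 0.01 m or angle between objective_white_tall's own z axis and vertical above 0.3 rad).
It fails at once if the shorter objective is moved by more than 10 mm or tipped by more than 0.3 rad (distance of objective_white_short from where it was at the start of the episode above 0.01 m or angle between objective_white_short's own z axis and vertical above 0.3 rad).
It fails at once if the vial is moved by more than 10 mm or tipped by more than 0.3 rad (distance of solvent_vial from where it was at the start of the episode above 0.01 m or angle between solvent_vial's own z axis and vertical above 0.3 rad).
It also fails if it takes over 51 s, if anything falls off the work surface, if the arm or the gripper's body presses on something with over 40 N, if the wrist force passes 120 N, or if a joint passes its speed limit or range.

### The arm

A 6-joint arm with a two-finger parallel gripper is mounted at the origin on a cart in front of the work surface, level with it; the furniture and walls round the work are solid. World frame = base frame: x ahead of the robot, y to its left, z up, the work surface at z = 0. Lengths are in m, angles in rad, forces in N, time in s.
With the tool pointing down it reaches from about 0.35 to 0.775 m from the base axis. Payload 5.5 kg.
Tool frame: the origin (TCP) lies between the finger pads; the fingertips stand 17 mm ahead of it and the grasp point (between the pads) lies 2 mm behind it; z points along the fingers, y is the line along which they close (so a half turn about z gives the same grasp; the last joint's range is limited). The gripper opens to 85 mm and grips with 20 to 120 N. Pads are 22 mm wide; open, the fingers measure 114 mm over their backs; the gripper's body (76 mm by 85 mm) begins 54 mm behind the grasp point. The pads swing forward as they close: fully open they stand 13 mm farther back than shut.
Start: joints at [1.17, 0.313, 0.046, 1.304, 0, 1.431], TCP at [0.148, 0.556, 0.214] pointing down, gripper open.
Joint ranges: [-2.76, 2.76], [-0.86, 1.69], [-1.03, 1.26], [-2.2, 2.34], [-1.47, 1.5], [-3.14, 3.14]. Speed limits (rad/s): [2.57, 2.57, 3.14, 3.14, 3.14, 3.14].

### API

Orientations are given as a unit quaternion [w, x, y, z].
In Python, from rig import arm gives the robot as it stands. The module is installed in compiled form; this text tells all that it offers.
- The arm moves only by the tool step_arm, never from a script. Its arguments are lists of equal length, an entry for each row: "grip": the opening in per cent of the stroke, from 0 (shut) to 100 (fully open); "slide": the shift along the tool's x, y, z in cm, a list of three; "angular": the turn, a rotation vector about the tool's x, y, z in degrees, a list of three. In form: {"grip": [grip, ...], "slide": [[x, y, z], ...], "angular": [[ax, ay, az], ...]}. A call has 1 to 5 rows; each row is the pose to reach, as a shift and turn from the pose commanded when the call began, along the tool's axes at that moment; what a row does not reach only later rows make up. A row lasts 1/12 s, in which the tool goes at most 41.7 mm and 7.16 degrees, less where a joint would pass 70% of its speed; a pose out of reach is approached as far as the arm can. A call with a gripper value outside its range is refused whole. The fingers move at their own pace and stop on an object; "newtons" is the grip in N (left out, the last holds). Time passes only in rows, so rows that repeat a pose let the fingers close. It gives the time, the measured TCP pose, the force, the opening and the grip force at its end, in the units of the state.
- arm.read_state(): the state, without advancing time (a new reading comes with each control period).
- arm.grab_frame(name): name is "scene" or "side" or "wrist"; returns (picture, depth): 400x640x3 uint8, blue, green, red; 400x640 float32, m along the optical axis (not along the pixel's ray), 0 where there is no reading.
- arm.get_calibration(name): a dict with "mtx" (3x3 intrinsics, pixels), "k1" (the pictures are not rectified: a ray, as slopes to the right and down, at radius r is drawn at 1 + k1 r^2 times it, then the intrinsics apply), "R" (3x3) and "t" (3): a world point X has camera coordinates R X + t; the wrist camera has in their place "mount" (4x4, takes a point from camera to tool coordinates, whose origin is the TCP and whose axes are the flange's). Camera axes: x right, y down, z forward; pixel columns grow to the right and rows downward; lengths in m; the calibration is good to about 2 mm. A picture is of the moment at which its call begins: read the wrist's pose just before it. get_calibration takes no time and is no camera call.
- arm.hand_in(): hands the job in; it is judged then, once.
The state is a dict: "clock": time; "joints": joint angles; "joint_vel": joint speeds; "effort": joint torques, N m; "eef_pos": TCP position; "eef_rot": TCP orientation; "contact_force": force on the tool from outside, world axes, zero at the start; "moment": the same for the moment, N m; "opening": opening from 0.0 (shut) to 1.0 (fully open); "grasp_force": force on a finger pad.
Only numpy, scipy, OpenCV 4.12 (cv2) and the standard library are available. Lean on these libraries where they do the work, as an engineer would, in place of code of your own. Each camera call takes 0.05 s, during which the arm holds its last target. There are 200 camera calls.

## Working session

There is one attempt and no reset: what is moved stays moved. The work goes in short steps, Python scripts to look and compute and a tool call to move; the robot and the scene stay as the last step left them, time stands still between calls to the robot, and variables do not carry over. Pictures are saved under pics/ and viewed, at most 10 in all, crops included, and the job is handed in when it is done.

Besides the shell and the picture viewer there is one more tool, called after ">>>" as a command line: name --argument value ..., lists and objects as JSON in quotes. step_arm: Moves the arm, as the interface text tells. Its arguments: {"type":"object","properties":{"grip":{"type":"array"},"slide":{"type":"array"},"angular":{"type":"array"},"newtons":{"type":"number"}},"required":["grip","slide","angular"]}

```bash
mkdir -p pics; cat > h.py <<'E'
import numpy as np, cv2
from rig import arm
from scipy.spatial.transform import Rotation as Ro
def rot(q): return Ro.from_quat([q[1],q[2],q[3],q[0]]).as_matrix()
def pose(name,st=None):
    c=arm.get_calibration(name)
    if name=="wrist":
        T=np.eye(4);T[:3,:3]=rot(st["eef_rot"]);T[:3,3]=st["eef_pos"]
        M=T@np.array(c["mount"]);return c,M[:3,:3],M[:3,3]
    R=np.array(c["R"]);return c,R.T,-R.T@np.array(c["t"])
def rays(name,uv,st=None):
    c,Rw,o=pose(name,st);K=np.array(c["mtx"])
    p=cv2.undistortPoints(np.array(uv,float).reshape(-1,1,2),K,np.array([c["k1"],0,0,0.]))[:,0]
    return o,np.c_[p,np.ones(len(p))]@Rw.T
def onplane(name,uv,z,st=None):
    o,d=rays(name,uv,st);return o+d*((z-o[2])/d[:,2])[:,None]
def proj(name,X,st=None):
    c,Rw,o=pose(name,st);p=(np.atleast_2d(X)-o)@Rw
    return cv2.projectPoints(p.reshape(-1,1,3),np.zeros(3),np.zeros(3),np.array(c["mtx"]),np.array([c["k1"],0,0,0.]))[0][:,0]
E
python3 - <<'E'
from h import *
s=arm.read_state();print({k:np.round(v,3) for k,v in s.items()})
for n in("scene","side","wrist"):
    im,d=arm.grab_frame(n);cv2.imwrite(f"pics/{n}0.png",im);np.save(f"pics/{n}0.npy",d)
    c,R,o=pose(n,s);print(n,np.round(o,3),np.round(R[:,2],2),np.array(c["mtx"])[0,0],c["k1"])
    if n=="wrist":print(np.round(c["mount"],3))
E
```

```text
{'clock': np.float64(0.0), 'joints': array([ 1.17 ,  0.314,  0.045,  1.304, -0.   ,  1.431]), 'joint_vel': array([ 0.001,  0.   ,  0.001,  0.   , -0.   ,  0.   ]), 'effort': array([-1.0000e-03, -4.8063e+01,  2.9853e+01,  1.9000e-02, -0.0000e+00,
       -0.0000e+00]), 'eef_pos': array([0.148, 0.555, 0.214]), 'eef_rot': array([-0.   ,  0.13 ,  0.992, -0.001]), 'contact_force': array([ 0.467, -0.442, -0.257]), 'moment': array([ 0.03 ,  0.034, -0.001]), 'grasp_force': np.float64(0.0), 'opening': np.float64(0.996)}
scene [-0.042 -0.751  0.792] [ 0.52  0.46 -0.71] 488.66696712995173 0.019717455136214264
side [ 1.237 -0.321  0.709] [-0.75  0.02 -0.67] 462.44383646878424 -0.007283019369761002
wrist [0.069 0.578 0.373] [ 0.31 -0.08 -0.95] 280.7748810409577 -0.04994548991433083
[[-0.001 -0.949 -0.317  0.082]
 [ 1.    -0.    -0.001  0.001]
 [ 0.    -0.317  0.949 -0.159]
 [ 0.     0.     0.     1.   ]]
```

View pics/scene0.png

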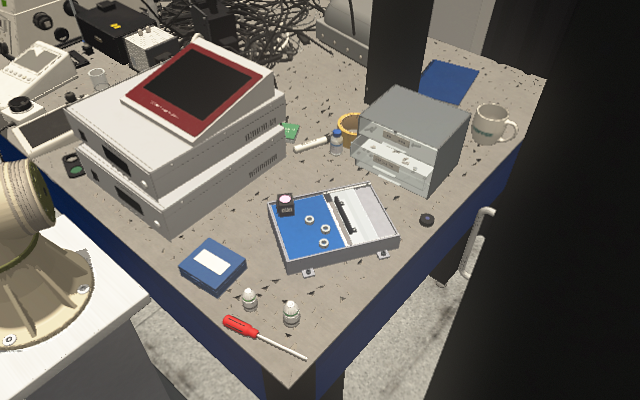

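View pics/side0.png

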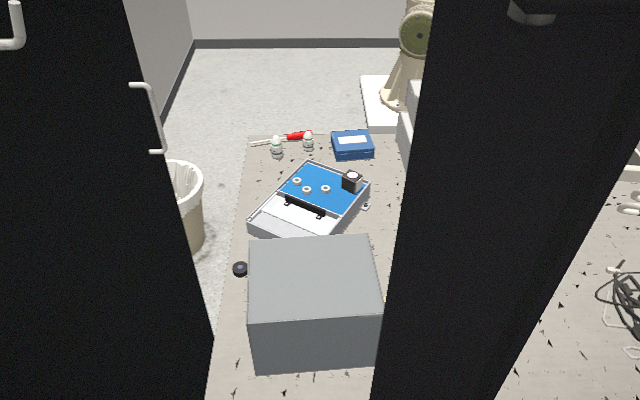

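The scene view shows the blue deck (270-345, 192-258), the cube at (285,204), collars at (309,219), (325,229), (324,243), the black bar from (335,197) to (352,232), and the vial at (336,142). The objectives are at (249,299) and (291,312).

```bash
cat > m.py <<'E'
from h import *
im=cv2.imread("pics/scene0.png");d=np.load("pics/scene0.npy")
hsv=cv2.cvtColor(im,cv2.COLOR_BGR2HSV)
roi=np.zeros(im.shape[:2],np.uint8);roi[180:275,262:405]=255
blue=cv2.inRange(hsv,(95,120,60),(125,255,255))&roi
c=max(cv2.findContours(blue,0,2)[0],key=cv2.contourArea)
hull=cv2.convexHull(c)
ap=cv2.approxPolyDP(hull,4,True)[:,0];print("deck corners",ap.tolist());print(np.round(onplane("scene",ap,.036),4))
# collars: non-blue holes within hull
m=np.zeros_like(blue);cv2.drawContours(m,[hull],-1,255,-1)
g=m&~blue
n,l,st,ce=cv2.connectedComponentsWithStats(g)
for i in range(1,n):
    if st[i,4]>15:print(st[i],ce[i],np.round(onplane("scene",[ce[i]],.041)[0],4),im[l==i].mean(0).round())
blk=cv2.inRange(hsv,(0,0,0),(180,255,70));blk[:,:330]=0;blk[:190]=0;blk[240:]=0;blk[:,358:]=0
n,l,st,ce=cv2.connectedComponentsWithStats(blk)
for i in range(1,n):
    if st[i,4]>20:
        ys,xs=np.where(l==i);r=cv2.minAreaRect(np.c_[xs,ys].astype(np.float32));print("bar",st[i],ce[i],r,np.round(onplane("scene",cv2.boxPoints(r),.045),4).tolist())
x0,y0,x1,y1=255,180,415,280
cv2.imwrite("pics/crop1.png",cv2.resize(im[y0:y1,x0:x1],None,fx=5,fy=5,interpolation=cv2.INTER_CUBIC))
for nm,p,z in(("tall",(291,301),.058),("short",(249,290),.052),("vialtop",(337,131),.068),("cabinet near",(352,153),.0)):print(nm,np.round(onplane("scene",[p],z)[0],3))
E
python3 m.py
```

```text
deck corners [[321, 195], [344, 246], [289, 258], [272, 205]]
[[ 0.542  -0.256   0.036 ]
 [ 0.4629 -0.3851  0.036 ]
 [ 0.3685 -0.3237  0.036 ]
 [ 0.4489 -0.1969  0.036 ]]
[275 200  22  17 260] [285.68846154 208.72692308] [ 0.457  -0.2302  0.041 ] [83. 81. 83.]
[304 215  11  11  90] [309.01111111 219.8       ] [ 0.4661 -0.2887  0.041 ] [167. 165. 160.]
[320 224  11  11  92] [325.15217391 228.79347826] [ 0.4694 -0.3301  0.041 ] [169. 167. 161.]
[319 238  10  11  94] [323.40425532 243.        ] [ 0.4384 -0.3519  0.041 ] [169. 168. 163.]
bar [335 197  19  37  89] [342.85393258 216.31460674] ((342.70001220703125, 214.90003967285156), (38.9075813293457, 4.0249223709106445), 63.43495178222656) [[0.5432, -0.2869, 0.045], [0.5526, -0.2892, 0.045], [0.4989, -0.3794, 0.045], [0.4903, -0.377, 0.045]]
tall [ 0.29  -0.404  0.058]
short [ 0.259 -0.329  0.052]
vialtop [ 0.71  -0.162  0.068]
cabinet near [ 0.736 -0.192 -0.   ]
```

```bash
sleep 0
```

```text
(no output)
```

View pics/crop1.png

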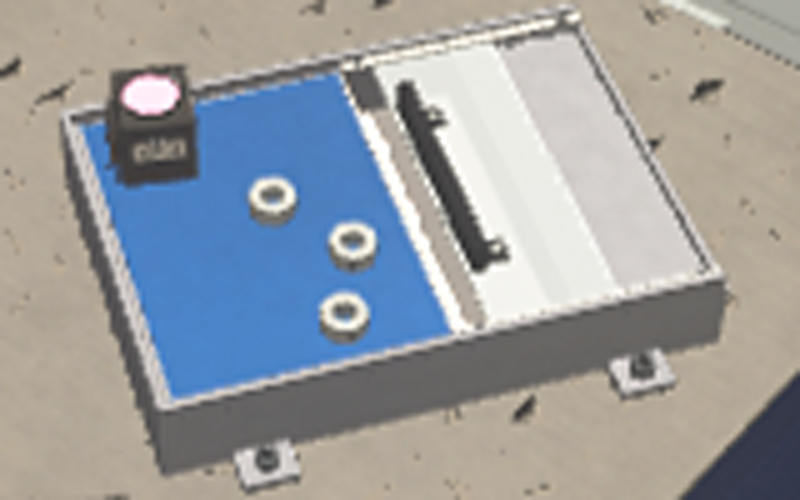

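The crop shows the cover slightly open, with a beige strip of well visible between deck edge and bar. All three collars lie to the right of the cube.

```bash
cat > m2.py <<'E'
from h import *
d=np.load("pics/scene0.npy");v,u=np.mgrid[0:400:2,0:640:2]
m=d[v,u]>0;uv=np.c_[u[m],v[m]];o,r=rays("scene",uv);P=o+r*d[v,u][m][:,None]
print("max height (cm) grid rows x, cols y")
ys=np.arange(-.5,.8,.1);print("      ",[round(y,1) for y in ys])
for x in np.arange(.1,1.0,.1):
    print(round(x,1),[int(100*np.max(P[(abs(P[:,0]-x-.05)<.05)&(abs(P[:,1]-y-.05)<.05),2],initial=-.01)) for y in ys])
s=(P[:,0]>.6)&(P[:,0]<.85)&(P[:,1]>-.4)&(P[:,1]<-.0)&(P[:,2]>.04)
for x in np.arange(.6,.85,.03):
    print(round(x,2),[int(100*np.max(P[(abs(P[:,0]-x-.015)<.015)&(abs(P[:,1]-y-.015)<.015),2],initial=-.01)) for y in np.arange(-.45,-.0,.03)])
cr=np.array([[68,115],[160,408],[722,275],[575,10]])/5+[255,180]
W=onplane("scene",cr,.044);print(np.round(W,4).tolist())
yaw=[np.degrees(np.arctan2(*(W[b]-W[a])[1::-1])) for a,b in((0,3),(1,2),(1,0),(2,3))];print(yaw,[np.linalg.norm(W[b]-W[a]) for a,b in((0,3),(1,2),(1,0),(2,3))])
E
python3 m2.py
```

```text
max height (cm) grid rows x, cols y
       [np.float64(-0.5), np.float64(-0.4), np.float64(-0.3), np.float64(-0.2), np.float64(-0.1), np.float64(-0.0), np.float64(0.1), np.float64(0.2), np.float64(0.3), np.float64(0.4), np.float64(0.5), np.float64(0.6), np.float64(0.7)]
0.1 [0, 2, 0, 0, 28, 26, 0, 0, 2, 2, 1, -1, -1]
0.2 [5, 5, 3, 10, 19, 19, 20, 19, 3, 3, 5, 5, 5]
0.3 [0, 4, 4, 9, 22, 22, 22, 19, 3, 10, 3, 7, 7]
0.4 [4, 5, 7, 4, 24, 24, 24, 19, -1, 3, 5, 8, 8]
0.5 [4, 5, 5, 0, 25, 25, 25, 19, 15, 17, 14, 14, 17]
0.6 [9, 9, 9, 6, 19, 1, -1, 18, 15, 17, 14, 16, 15]
0.7 [15, 15, 15, 6, 1, 1, -1, 7, 8, 15, 14, 15, -1]
0.8 [15, 15, 15, 4, 0, 0, 8, 12, 15, 18, 15, 10, 8]
0.9 [8, 8, 33, 32, 29, 0, 9, 17, 15, 13, 9, 8, 4]
0.6 [0, 0, 3, 3, 4, 4, 0, 0, 0, 0, 0, 19, 19, -1, -1, -1]
0.63 [1, 0, 0, 3, 4, -1, 0, 0, 0, 0, 0, 1, 1, 1, 19, -1]
0.66 [8, 9, 9, 9, 9, 9, 9, 9, 0, 0, 0, 1, 1, 1, 3, 1]
0.69 [15, 14, 14, 15, 15, 15, 15, 15, 0, 6, 4, 1, 0, 1, 1, 1]
0.72 [15, 15, 15, 15, 15, 15, 15, 15, 3, 4, 4, 1, 0, 0, 0, 0]
0.75 [14, 15, 15, 15, 15, 15, 15, 15, 4, 4, 4, 4, 0, 0, 0, 0]
0.78 [0, 15, 14, 15, 15, 15, 15, 15, -1, -1, 4, 4, 0, 0, 0, 0]
0.81 [0, 15, 15, 15, 15, 15, 15, 14, -1, -1, 4, -1, 0, 0, 0, 0]
0.84 [0, 15, 15, 15, 14, 14, 15, 14, -1, -1, -1, -1, 0, 0, 0, 0]
[[0.4431, -0.1931, 0.044], [0.3553, -0.3313, 0.044], [0.5536, -0.4546, 0.044], [0.6397, -0.3164, 0.044]]
[np.float64(-32.097944865576295), np.float64(-31.857153651736486), np.float64(57.5796835724611), np.float64(58.08722681756921)] [np.float64(0.2320231214523914), np.float64(0.23347295037976198), np.float64(0.16379548059729557), np.float64(0.16281254784138996)]
```

>>> step_arm --grip '[15, 15, 15, 15, 15]' --slide '[[0, 0, -4], [0, 0, -8], [0, 0, -12], [0, 0, -16], [0, 0, -20]]' --angular '[[0, 0, 0], [0, 0, 0], [0, 0, 0], [0, 0, 0], [0, 0, 0]]'

```text
clock: 0.57
eef_pos: [0.148, 0.5549, 0.4162]
eef_rot: [0.0, 0.13, 0.992, 0.0]
contact_force: [0.7, 2.0, 1.1]
opening: 0.3
grasp_force: 0.0
```

>>> step_arm --grip '[15, 15, 15, 15, 15]' --slide '[[-3.3, -2.3, 0], [-6.6, -4.6, 0], [-9.9, -6.9, 0], [-13.2, -9.2, 0], [-16.5, -11.5, 0]]' --angular '[[0, 0, 0], [0, 0, 0], [0, 0, 0], [0, 0, 0], [0, 0, 0]]'

```text
clock: 0.98
eef_pos: [0.2787, 0.4005, 0.4142]
eef_rot: [-0.0, 0.13, 0.992, -0.0]
contact_force: [1.6, 0.7, 0.3]
opening: 0.151
grasp_force: 0.0
```

>>> step_arm --grip '[15, 15, 15, 15, 15]' --slide '[[-3, -2.5, 0], [-6, -5, 0], [-9, -7.5, 0], [-12, -10, 0], [-15, -12.5, 0]]' --angular '[[0, 0, 0], [0, 0, 0], [0, 0, 0], [0, 0, 0], [0, 0, 0]]'

```text
clock: 1.4
eef_pos: [0.3913, 0.2407, 0.4144]
eef_rot: [-0.0, 0.13, 0.992, 0.0]
contact_force: [1.2, 0.6, 0.2]
opening: 0.15
grasp_force: 0.0
```

>>> step_arm --grip '[15, 15, 15, 15, 15]' --slide '[[-3, -2.5, 0], [-6, -5, 0], [-8, -7, 0], [-9, -11, 0], [-10, -15, 0]]' --angular '[[0, 0, 0], [0, 0, 0], [0, 0, 0], [0, 0, 0], [0, 0, 0]]'

```text
clock: 1.82
eef_pos: [0.4492, 0.0702, 0.4134]
eef_rot: [-0.001, 0.13, 0.992, -0.0]
contact_force: [1.4, -0.8, -0.2]
opening: 0.152
grasp_force: 0.0
```

>>> step_arm --grip '[15, 15, 15, 15, 15]' --slide '[[-1.1, -3.9, 0], [-2.2, -7.8, 0], [-3.3, -11.7, 0], [-4.4, -15.6, 0], [-5.5, -19.5, 0]]' --angular '[[0, 0, 3], [0, 0, 6], [0, 0, 9], [0, 0, 12], [0, 0, 15]]'

```text
clock: 2.23
eef_pos: [0.451, -0.1327, 0.4143]
eef_rot: [0.0, 0.26, 0.966, 0.0]
contact_force: [1.3, 0.7, 0.8]
opening: 0.153
grasp_force: 0.0
```

>>> step_arm --grip '[15, 15, 15, 15, 15]' --slide '[[-2, -2.7, 0], [-4, -5.4, 0], [-6, -8, 0], [-8, -10.8, 0], [-10, -13.4, 2]]' --angular '[[0, 0, 2], [0, 0, 2], [0, 0, 2], [0, 0, 2], [0, 0, 2]]'

```text
clock: 2.65
eef_pos: [0.4717, -0.2994, 0.397]
eef_rot: [0.002, 0.275, 0.961, -0.001]
contact_force: [0.6, 0.7, 0.2]
opening: 0.152
grasp_force: 0.0
```

>>> step_arm --grip '[15, 15, 15, 15, 15]' --slide '[[0, 0, 4], [0, 0, 8], [0, 0, 12], [0, 0, 16], [0, 0, 16]]' --angular '[[0, 0, 0], [0, 0, 0], [0, 0, 0], [0, 0, 0], [0, 0, 0]]'

```text
clock: 3.07
eef_pos: [0.465, -0.2917, 0.2234]
eef_rot: [-0.01, 0.275, 0.961, 0.004]
contact_force: [-2.1, 1.0, -2.8]
opening: 0.15
grasp_force: 0.0
```

```bash
python3 - <<'E'
from h import *
import json
s=arm.read_state();im,d=arm.grab_frame("wrist");cv2.imwrite("pics/w1.png",im);np.save("pics/w1.npy",d)
json.dump({k:np.asarray(s[k]).tolist() for k in("eef_pos","eef_rot")},open("pics/w1.json","w"));print(s["eef_pos"],s["eef_rot"])
E
```

```text
[ 0.46503927 -0.29172091  0.22344565] [-0.00953222  0.27529908  0.9613013   0.00439998]
```

View pics/w1.png

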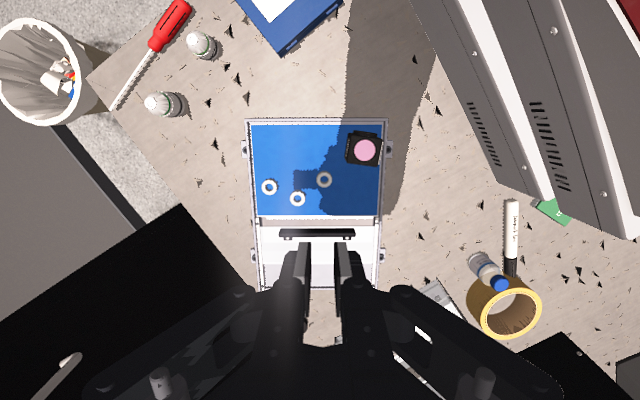

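The wrist view has image down along +tray x: deck (250-382, 123-217), collars at (269,187), (298,199), (324,180), cube at (364,150). The bar spans (280-354, 233). I'll measure from this.

```bash
cat > w.py <<'E'
from h import *
import sys
def meas(tag):
    s=arm.read_state();im,d=arm.grab_frame("wrist");cv2.imwrite(f"pics/{tag}.png",im)
    print("tcp",np.round(s["eef_pos"],4),"toolz",np.round(rot(s["eef_rot"])[:,2],3),"toolx deg",np.degrees(np.arctan2(*rot(s["eef_rot"])[1::-1,0])))
    hsv=cv2.cvtColor(im,cv2.COLOR_BGR2HSV)
    # calibrate nothing: deck mask
    blue=cv2.inRange(hsv,(98,150,40),(122,255,255))
    n,l,st,ce=cv2.connectedComponentsWithStats(blue)
    cand=[i for i in range(1,n) if st[i,4]>1500]
    cand.sort(key=lambda i:np.linalg.norm(onplane("wrist",[ce[i]],.036,s)[0][:2]-[.45,-.29]));b=(l==cand[0]).astype(np.uint8)*255
    c=max(cv2.findContours(b,0,2)[0],key=cv2.contourArea);h=cv2.convexHull(c)
    r=cv2.approxPolyDP(h,5,True)[:,0];W=onplane("wrist",r,.036,s);print("deck px",r.tolist());print(np.round(W,4).tolist())
    m=np.zeros_like(b);cv2.drawContours(m,[h],-1,255,-1);g=m&~b
    g[:, :]=cv2.morphologyEx(g,cv2.MORPH_OPEN,np.ones((3,3)))
    # bright ring blobs
    v=cv2.inRange(hsv,(0,0,50),(180,70,255))&m
    n,l,st,ce=cv2.connectedComponentsWithStats(v)
    for i in range(1,n):
        if st[i,4]>40:print("blob",st[i].tolist(),ce[i].round(1),np.round(onplane("wrist",[ce[i]],.044,s)[0],4))
    return s,im
if __name__=="__main__":
    s,im=meas(sys.argv[1])
    hsv=cv2.cvtColor(im,cv2.COLOR_BGR2HSV)
    k=cv2.inRange(hsv,(0,0,0),(180,255,60));k[:222]=0;k[242:]=0;k[:,:265]=0;k[:,375:]=0
    n,l,st,ce=cv2.connectedComponentsWithStats(k)
    for i in range(1,n):
        if st[i,4]>60:
            x,y,w,h,a=st[i];print("bar",st[i].tolist(),np.round(onplane("wrist",[[x,y+h/2],[x+w,y+h/2]],.054,s),4).tolist())
E
python3 w.py w2
```

```text
tcp [ 0.4676 -0.2937  0.2291] toolz [-0.01   0.009 -1.   ] toolx deg 148.05195874812395
deck px [[381, 121], [375, 209], [259, 209], [253, 122]]
[[0.448, -0.1953, 0.036], [0.5439, -0.2564, 0.036], [0.4616, -0.3879, 0.036], [0.3662, -0.3283, 0.036]]
blob [355, 136, 21, 20, 307] [364.5 145.6] [ 0.4618 -0.2277  0.044 ]
blob [317, 167, 15, 16, 162] [324.2 174.5] [ 0.4663 -0.2884  0.044 ]
blob [262, 174, 17, 17, 169] [270.3 182.1] [ 0.4384 -0.3514  0.044 ]
blob [290, 185, 16, 17, 167] [298.  193.2] [ 0.4693 -0.3297  0.044 ]
bar [297, 224, 58, 10, 332] [[0.507, -0.3552, 0.054], [0.5469, -0.2914, 0.054]]
```

```bash
python3 - <<'E'
from h import *
d=np.load("pics/w1.npy");c=arm.get_calibration("wrist");K=np.array(c["mtx"]);M=np.array(c["mount"])
v,u=np.mgrid[0:400,0:640];m=(d>0)&(d<.3)
p=cv2.undistortPoints(np.c_[u[m],v[m]].astype(float).reshape(-1,1,2),K,np.array([c["k1"],0,0,0.]))[:,0]
P=np.c_[p,np.ones(len(p))]*d[m][:,None];P=P@M[:3,:3].T+M[:3,3]
for z in np.arange(-.11,.03,.01):
    q=P[abs(P[:,2]-z-.005)<.005]
    if len(q):print(round(z,3),len(q),"y",q[:,1].min().round(3),q[:,1].max().round(3),"min|y|",abs(q[:,1]).min().round(3),"x",q[:,0].min().round(3),q[:,0].max().round(3))
E
```

```text
-0.11 11365 y -0.063 0.065 min|y| 0.0 x -0.0 0.022
-0.1 9026 y -0.059 0.061 min|y| 0.0 x -0.011 0.02
-0.09 5637 y -0.053 0.054 min|y| 0.003 x -0.012 0.02
-0.08 5603 y -0.047 0.048 min|y| 0.007 x -0.012 0.016
-0.07 2622 y -0.041 0.042 min|y| 0.007 x -0.011 0.016
-0.06 926 y -0.027 0.029 min|y| 0.005 x -0.011 0.016
-0.05 654 y -0.019 0.021 min|y| 0.005 x -0.01 0.013
-0.04 611 y -0.019 0.021 min|y| 0.005 x -0.009 0.014
-0.03 385 y -0.019 0.02 min|y| 0.005 x -0.01 0.013
-0.02 39 y -0.011 0.014 min|y| 0.005 x 0.003 0.012
-0.01 1377 y 0.151 0.183 min|y| 0.151 x 0.09 0.141
-0.0 2307 y -0.312 0.206 min|y| 0.148 x -0.178 0.142
0.01 3164 y -0.317 0.235 min|y| 0.147 x -0.189 0.145
0.02 4166 y -0.323 0.254 min|y| 0.145 x -0.194 0.147
0.03 4697 y -0.33 0.248 min|y| 0.142 x -0.212 0.15
```

>>> step_arm --grip '[15, 15, 15, 15, 15]' --slide '[[-2.2, 0.4, 3], [-4.3, 0.8, 6], [-4.3, 0.8, 9], [-4.3, 0.8, 10], [-4.3, 0.8, 10]]' --angular '[[0, 0, 0], [0, 0, 0], [0, 0, 0], [0, 0, 0], [0, 0, 0]]'

```text
clock: 3.58
eef_pos: [0.5126, -0.3131, 0.1348]
eef_rot: [-0.0, 0.275, 0.961, 0.0]
contact_force: [-0.6, 0.4, 0.1]
opening: 0.152
grasp_force: 0.0
```

```bash
cat > st.py <<'E'
from h import *
O=np.array([.505,-.3255]);a=np.radians(-32.2);EX=np.array([np.cos(a),np.sin(a)]);EY=np.array([-EX[1],EX[0]])
def show():
    s=arm.read_state();R=rot(s["eef_rot"]);p=np.array(s["eef_pos"]);d=p[:2]-O
    print("tray xy mm",np.round([d@EX*1e3,d@EY*1e3],1),"z",round(p[2]*1e3,1),"toolz",np.round(R[:,2],3),"yaw",np.degrees(np.arctan2(R[1,0],R[0,0])).round(2),"F",np.round(s["contact_force"],1),"t",round(s["clock"],2),"op",round(s["opening"],2))
if __name__=="__main__":show()
E
python3 st.py;python3 st.py; python3 - <<'E'
from h import *
im,d=arm.grab_frame("side");cv2.imwrite("pics/s2.png",cv2.resize(im[120:260,230:390],None,fx=5,fy=4,interpolation=cv2.INTER_CUBIC))
E
python3 st.py
```

```text
tray xy mm [-0.1 14.6] z 134.8 toolz [-0.  0. -1.] yaw 148.07 F [-0.6  0.4  0.1] t 3.58 op 0.15
tray xy mm [-0.1 14.6] z 134.8 toolz [-0.  0. -1.] yaw 148.07 F [-0.6  0.4  0.1] t 3.58 op 0.15
tray xy mm [ 0.4 14.4] z 136.5 toolz [ 0.001 -0.001 -1.   ] yaw 148.07 F [ 1.1 -0.   0.3] t 3.63 op 0.15
```

View pics/s2.png

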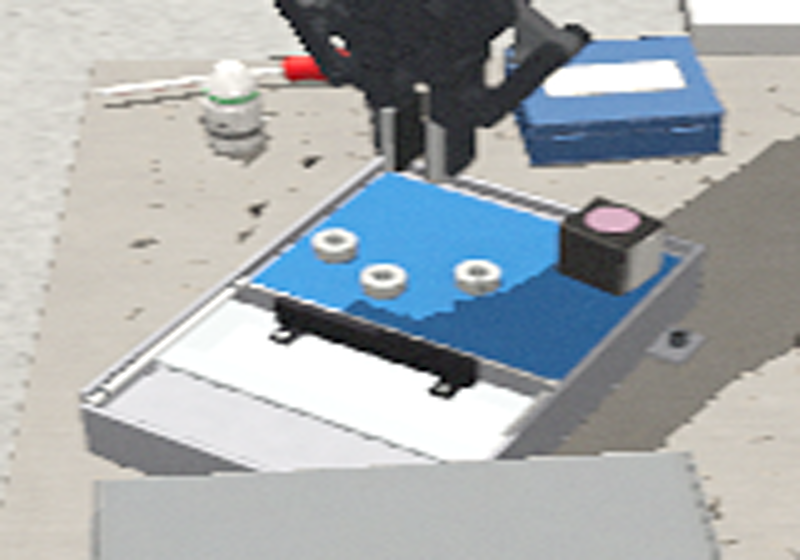

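The side crop shows the fingertips at crop (388-475, 165-181), hovering behind the bar in view. The bar has feet and sits just past the deck edge.

```bash
python3 - <<'E'
from h import *
from st import O,EX,EY
for nm,cr in(("fing +y inner near",(432,181)),("fing +y mid",(455,178)),("fing -y inner near",(390,168))):
    o,r=rays("side",[[cr[0]/5+230,cr[1]/4+120]]);r=r[0]
    for x in(-.012,0,.012):
        # point where ray crosses tray x plane
        n=np.r_[EX,0];t=(x+O@EX-o@n)/(r@n);P=o+t*r;print(nm,x,"y",round((P[:2]-O)@EY,4),"z",round(P[2],4))
E
```

```text
fing +y inner near -0.012 y 0.0107 z 0.1354
fing +y inner near 0 y 0.018 z 0.1463
fing +y inner near 0.012 y 0.0253 z 0.1573
fing +y mid -0.012 y 0.0214 z 0.1416
fing +y mid 0 y 0.0285 z 0.1525
fing +y mid 0.012 y 0.0356 z 0.1633
fing -y inner near -0.012 y -0.0093 z 0.1357
fing -y inner near 0 y -0.0016 z 0.1466
fing -y inner near 0.012 y 0.0061 z 0.1576
```

>>> step_arm --grip '[6, 6, 6, 6, 6]' --slide '[[0, 0, 3], [0, 0, 5], [0, 0, 6.5], [0, 0, 7.2], [0, 0, 7.2]]' --angular '[[0, 0, 0], [0, 0, 0], [0, 0, 0], [0, 0, 0], [0, 0, 0]]'

```text
clock: 4.05
eef_pos: [0.5126, -0.3134, 0.0639]
eef_rot: [0.001, 0.275, 0.961, -0.0]
contact_force: [-0.4, 0.1, -0.2]
opening: 0.061
grasp_force: 0.0
```

>>> step_arm --grip '[6, 6]' --slide '[[0, 0, 0], [0, 0, 0]]' --angular '[[0, 0, 0], [0, 0, 0]]'

```text
clock: 4.22
eef_pos: [0.5134, -0.314, 0.0649]
eef_rot: [0.002, 0.275, 0.961, -0.001]
contact_force: [0.3, 0.3, 0.8]
opening: 0.06
grasp_force: 0.0
```

```bash
python3 st.py; python3 - <<'E'
from h import *
im,d=arm.grab_frame("side");cv2.imwrite("pics/s3.png",cv2.resize(im[140:240,245:385],None,fx=5.7,fy=5.7,interpolation=cv2.INTER_CUBIC))
E
```

```text
tray xy mm [ 1.  14.3] z 64.9 toolz [ 0.003 -0.002 -1.   ] yaw 148.05 F [0.3 0.3 0.8] t 4.22 op 0.06
```

View pics/s3.png

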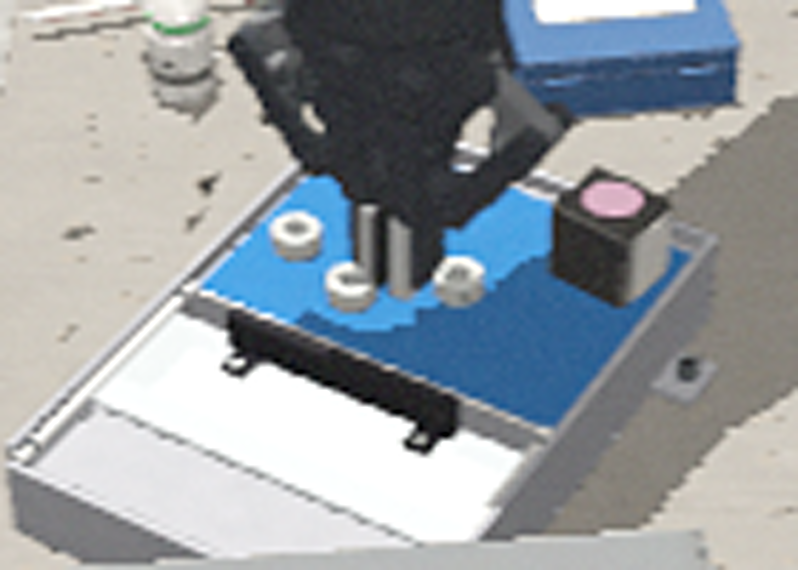

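The tips are at crop (360-440, 280-298) and still hover well above the deck and short of the bar.

```bash
python3 - <<'E'
from h import *
from st import O,EX,EY
for cr in((402,298),(375,285)):
    uv=[[cr[0]/5.7+245,cr[1]/5.7+140]]
    o,r=rays("side",uv);r=r[0];n=np.r_[EX,0]
    for x in(-.012,0,.012):
        P=o+(x+O@EX-o@n)/(r@n)*r;print(cr,x,"y",round((P[:2]-O)@EY,4),"z",round(P[2],4))
# check side calibration: known things: collars from scene
for n,X in(("c1",(.4663,-.2886,.046)),("c2",(.4694,-.33,.046)),("c3",(.4384,-.3517,.046)),("bar-y end",np.r_[O+.0174*EX-.05*EY,.054]),("bar+y",np.r_[O+.0174*EX+.05*EY,.054])):
    p=proj("side",np.array(X))[0];print(n,((p-[245,140])*5.7).round())
E
```

```text
(402, 298) -0.012 y 0.0083 z 0.0619
(402, 298) 0 y 0.0157 z 0.0742
(402, 298) 0.012 y 0.023 z 0.0866
(375, 285) -0.012 y -0.0035 z 0.063
(375, 285) 0 y 0.0041 z 0.0753
(375, 285) 0.012 y 0.0117 z 0.0877
c1 [462. 272.]
c2 [354. 278.]
c3 [299. 228.]
bar-y end [229. 305.]
bar+y [458. 400.]
```

>>> step_arm --grip '[6, 6, 6]' --slide '[[0, 0, 0.4], [0, 0, 0.8], [0, 0, 0.8]]' --angular '[[0, 0, 0], [0, 0, 0], [0, 0, 0]]'

```text
clock: 4.52
eef_pos: [0.5117, -0.3125, 0.0538]
eef_rot: [-0.0, 0.275, 0.961, 0.0]
contact_force: [0.0, 0.9, -0.3]
opening: 0.059
grasp_force: 0.0
```

>>> step_arm --grip '[6, 6, 6, 6]' --slide '[[0, 0, 0.3], [0, 0, 0.6], [0, 0, 0.8], [0, 0, 0.8]]' --angular '[[0, 0, 0], [0, 0, 0], [0, 0, 0], [0, 0, 0]]'

```text
clock: 4.85
eef_pos: [0.5116, -0.3125, 0.0456]
eef_rot: [-0.001, 0.275, 0.961, 0.0]
contact_force: [0.3, 1.2, 0.1]
opening: 0.057
grasp_force: 0.0
```

>>> step_arm --grip '[6, 6, 6, 6]' --slide '[[0, 0, 0.3], [0, 0, 0.6], [0, 0, 0.8], [0, 0, 0.8]]' --angular '[[0, 0, 0], [0, 0, 0], [0, 0, 0], [0, 0, 0]]'

```text
clock: 5.18
eef_pos: [0.5117, -0.3125, 0.0377]
eef_rot: [-0.0, 0.275, 0.961, 0.0]
contact_force: [-0.7, -0.7, -0.2]
opening: 0.062
grasp_force: 0.0
```

```bash
python3 st.py; python3 - <<'E'
from h import *
im,d=arm.grab_frame("side");cv2.imwrite("pics/s4.png",cv2.resize(im[150:230,265:365],None,fx=7,fy=7,interpolation=cv2.INTER_CUBIC))
E
```

```text
tray xy mm [-1.2 14.6] z 37.7 toolz [-0.001  0.001 -1.   ] yaw 148.06 F [-0.7 -0.7 -0.2] t 5.18 op 0.06
```

View pics/s4.png

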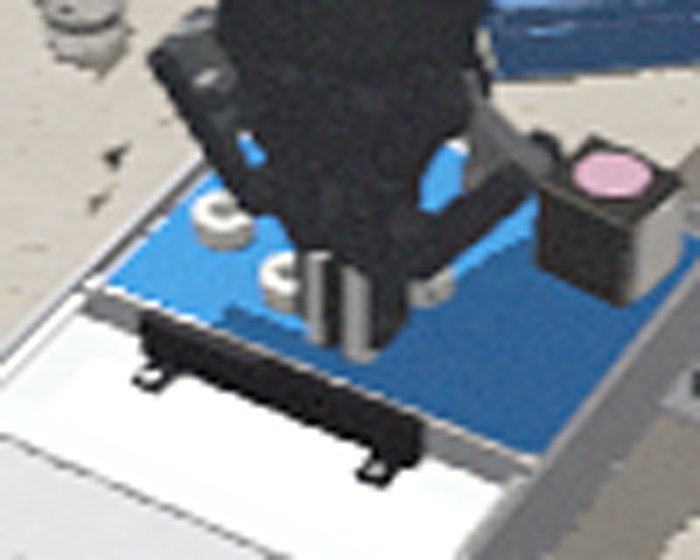

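The tips are about 18 mm above the deck, just deck-side of the bar. The cube and collars are clear.

>>> step_arm --grip '[6, 6, 6, 6]' --slide '[[0, 0, 0.4], [0, 0, 0.8], [0, 0, 1.1], [0, 0, 1.1]]' --angular '[[0, 0, 0], [0, 0, 0], [0, 0, 0], [0, 0, 0]]'

```text
clock: 5.57
eef_pos: [0.5115, -0.3123, 0.0264]
eef_rot: [-0.001, 0.275, 0.961, 0.0]
contact_force: [0.0, 0.7, 0.4]
opening: 0.06
grasp_force: 0.0
```

>>> step_arm --grip '[6, 6, 6, 6]' --slide '[[-0.5, 0, 0], [-1, 0, 0], [-1.5, 0, 0], [-1.5, 0, 0]]' --angular '[[0, 0, 0], [0, 0, 0], [0, 0, 0], [0, 0, 0]]'

```text
clock: 5.9
eef_pos: [0.5257, -0.3214, 0.0273]
eef_rot: [0.0, 0.275, 0.961, -0.0]
contact_force: [-0.1, -0.5, -1.0]
opening: 0.06
grasp_force: 0.0
```

>>> step_arm --grip '[6, 6, 6, 6, 6]' --slide '[[-0.6, 0, 0], [-1.2, 0, 0], [-1.8, 0, 0], [-2.1, 0, 0], [-2.1, 0, 0]]' --angular '[[0, 0, 0], [0, 0, 0], [0, 0, 0], [0, 0, 0], [0, 0, 0]]'

```text
clock: 6.32
eef_pos: [0.5437, -0.3326, 0.0274]
eef_rot: [0.001, 0.275, 0.961, -0.0]
contact_force: [-0.5, 0.4, -0.3]
opening: 0.066
grasp_force: 0.0
```

>>> step_arm --grip '[6, 6, 6]' --slide '[[-0.3, 0, 0], [-0.5, 0, 0], [-0.5, 0, 0]]' --angular '[[0, 0, 0], [0, 0, 0], [0, 0, 0]]'

```text
clock: 6.57
eef_pos: [0.5472, -0.3348, 0.0274]
eef_rot: [0.0, 0.275, 0.961, -0.0]
contact_force: [0.8, 0.3, -0.2]
opening: 0.061
grasp_force: 0.1
```

```bash
python3 st.py; python3 - <<'E'
from h import *
im,d=arm.grab_frame("side");cv2.imwrite("pics/s5.png",cv2.resize(im[150:245,240:370],None,fx=6,fy=6,interpolation=cv2.INTER_CUBIC))
E
```

```text
tray xy mm [40.7 14.7] z 27.4 toolz [ 0. -0. -1.] yaw 148.05 F [ 0.8  0.3 -0.2] t 6.57 op 0.06
```

View pics/s5.png

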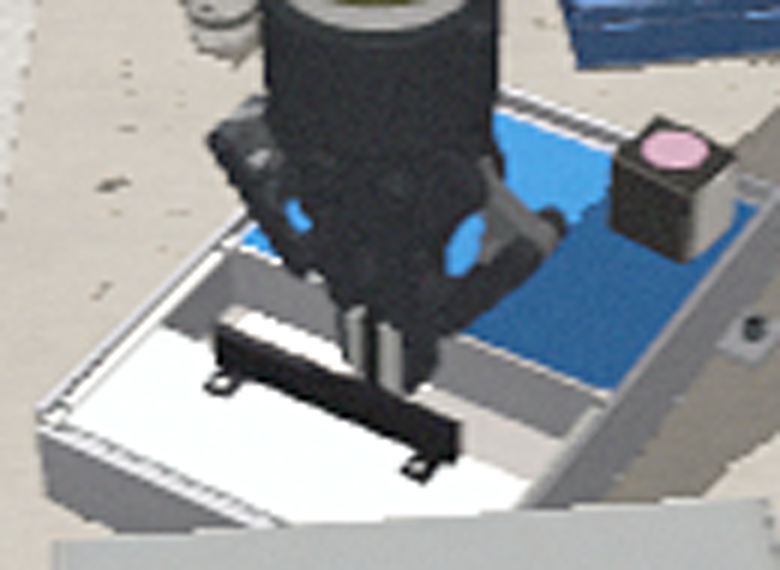

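The cover has moved back: the bar runs from crop (217,325) to (462,440), with the well open behind it. I'll measure the cover value.

```bash
python3 - <<'E'
from h import *
from st import O,EX,EY
for cr in((217,320),(462,420)):
    P=onplane("side",[[cr[0]/6+240,cr[1]/6+150]],.054)[0];print(np.round([(P[:2]-O)@EX,(P[:2]-O)@EY],4))
for x in(.051,.058):
  for y in(-.05,.05):
    print(x,y,((proj("side",np.r_[O+x*EX+y*EY,.054])[0]-[240,150])*6).round())
E
```

```text
[ 0.0529 -0.0486]
[0.051  0.0502]
0.051 -0.05 [217. 315.]
0.051 0.05 [462. 420.]
0.058 -0.05 [205. 327.]
0.058 0.05 [451. 432.]
```

>>> step_arm --grip '[6, 6, 6]' --slide '[[-0.2, 0, 0], [-0.3, 0, 0], [-0.3, 0, 0]]' --angular '[[0, 0, 0], [0, 0, 0], [0, 0, 0]]'

```text
clock: 6.87
eef_pos: [0.5473, -0.3348, 0.0274]
eef_rot: [-0.002, 0.275, 0.961, 0.001]
contact_force: [-6.4, 2.9, 5.2]
opening: 0.058
grasp_force: 3.7
```

>>> step_arm --grip '[6, 6, 6]' --slide '[[-0.2, 0, 0], [-0.3, 0, 0], [-0.3, 0, 0]]' --angular '[[0, 0, 0], [0, 0, 0], [0, 0, 0]]'

```text
clock: 7.12
eef_pos: [0.5473, -0.3347, 0.0272]
eef_rot: [-0.005, 0.275, 0.961, 0.001]
contact_force: [-12.3, 7.4, 10.6]
opening: 0.061
grasp_force: 7.4
```

>>> step_arm --grip '[6, 6, 6, 6]' --slide '[[0.8, 0, 0], [1.5, 0, 0], [1.5, 0, -3], [1.5, 0, -5]]' --angular '[[0, 0, 0], [0, 0, 0], [0, 0, 0], [0, 0, 0]]'

```text
clock: 7.45
eef_pos: [0.5386, -0.3292, 0.0778]
eef_rot: [-0.0, 0.275, 0.961, 0.0]
contact_force: [0.4, -0.8, 1.0]
opening: 0.054
grasp_force: 0.0
```

>>> step_arm --grip '[6, 6, 6, 6, 6]' --slide '[[3.2, -2.3, 0], [6.4, -4.6, 0], [9.4, -6.8, 0], [10.4, -7.2, 0], [10.4, -7.2, 0]]' --angular '[[0, 0, 0], [0, 0, 0], [0, 0, 0], [0, 0, 0], [0, 0, 0]]'

```text
clock: 7.87
eef_pos: [0.4103, -0.3354, 0.0776]
eef_rot: [-0.0, 0.277, 0.961, 0.0]
contact_force: [0.3, 1.1, -0.3]
opening: 0.061
grasp_force: 0.0
```

>>> step_arm --grip '[6, 6]' --slide '[[0, 0, 0], [0, 0, 0]]' --angular '[[0, 0, 0], [0, 0, 0]]'

```text
clock: 8.03
eef_pos: [0.4142, -0.3366, 0.0779]
eef_rot: [0.001, 0.275, 0.961, -0.0]
contact_force: [0.8, 0.5, -0.2]
opening: 0.062
grasp_force: 0.0
```

```bash
python3 st.py
```

```text
tray xy mm [-70.9 -57.8] z 77.9 toolz [ 0.002 -0.001 -1.   ] yaw 148.07 F [ 0.8  0.5 -0.2] t 8.03 op 0.06
```

>>> step_arm --grip '[6, 6, 6, 6]' --slide '[[0, 0, 3], [0, 0, 4.5], [0, 0, 5.2], [0, 0, 5.2]]' --angular '[[0, 0, 0], [0, 0, 0], [0, 0, 0], [0, 0, 0]]'

```text
clock: 8.37
eef_pos: [0.413, -0.3348, 0.0235]
eef_rot: [-0.001, 0.275, 0.962, 0.001]
contact_force: [-0.1, 0.3, 0.7]
opening: 0.063
grasp_force: 0.0
```

>>> step_arm --grip '[6, 6]' --slide '[[0, 0, 0.3], [0, 0, 0.3]]' --angular '[[0, 0, 0], [0, 0, 0]]'

```text
clock: 8.53
eef_pos: [0.4138, -0.3362, 0.0227]
eef_rot: [0.0, 0.275, 0.961, -0.0]
contact_force: [0.4, -0.1, -0.1]
opening: 0.06
grasp_force: 0.0
```

>>> step_arm --grip '[6, 6]' --slide '[[0, 0, 0.2], [0, 0, 0.2]]' --angular '[[0, 0, 0], [0, 0, 0]]'

```text
clock: 8.7
eef_pos: [0.4134, -0.3362, 0.0209]
eef_rot: [0.001, 0.275, 0.961, -0.0]
contact_force: [0.4, 0.5, -0.7]
opening: 0.059
grasp_force: 0.0
```

>>> step_arm --grip '[6, 6, 6, 6, 6]' --slide '[[-0.7, 0, 0], [-1.5, 0, 0], [-2.4, 0, 0], [-3.3, 0, 0], [-4.2, 0, 0]]' --angular '[[0, 0, 0], [0, 0, 0], [0, 0, 0], [0, 0, 0], [0, 0, 0]]'

```text
clock: 9.12
eef_pos: [0.4497, -0.3589, 0.0205]
eef_rot: [0.0, 0.275, 0.961, -0.0]
contact_force: [-0.1, 0.4, 0.9]
opening: 0.057
grasp_force: 0.1
```

>>> step_arm --grip '[6, 6, 6, 6, 6]' --slide '[[-0.9, 0, 0], [-1.8, 0, 0], [-2.6, 0, 0], [-3.0, 0, 0], [-3.0, 0, 0]]' --angular '[[0, 0, 0], [0, 0, 0], [0, 0, 0], [0, 0, 0], [0, 0, 0]]'

```text
clock: 9.53
eef_pos: [0.4749, -0.3746, 0.0203]
eef_rot: [0.0, 0.275, 0.961, -0.0]
contact_force: [0.3, 1.1, -0.1]
opening: 0.065
grasp_force: 0.0
```

```bash
python3 st.py
```

```text
tray xy mm [  0.7 -57.6] z 20.3 toolz [ 0.001 -0.    -1.   ] yaw 148.07 F [ 0.3  1.1 -0.1] t 9.53 op 0.07
```

>>> step_arm --grip '[6, 6, 6, 6, 6]' --slide '[[0, 0, -2.5], [0, 0, -4.5], [3, 1.7, -4.5], [5.9, 3.4, -4.5], [5.9, 3.4, -4.5]]' --angular '[[0, 0, 0], [0, 0, 0], [0, 0, 0], [0, 0, 0], [0, 0, 0]]'

```text
clock: 9.95
eef_pos: [0.4366, -0.3067, 0.064]
eef_rot: [-0.004, 0.274, 0.962, 0.003]
contact_force: [-1.4, 0.8, -0.7]
opening: 0.058
grasp_force: 0.0
```

>>> step_arm --grip '[6, 6]' --slide '[[0, 0, 0], [0, 0, 0]]' --angular '[[0, 0, 0], [0, 0, 0]]'

```text
clock: 10.12
eef_pos: [0.442, -0.3139, 0.0657]
eef_rot: [0.0, 0.275, 0.961, -0.0]
contact_force: [0.1, 0.5, -1.1]
opening: 0.063
grasp_force: 0.0
```

```bash
python3 st.py; python3 w.py w3 | grep blob; python3 - <<'E'
from h import *
im,d=arm.grab_frame("scene");a=cv2.resize(im[180:275,262:402],None,fx=4,fy=4,interpolation=cv2.INTER_CUBIC)
im,d=arm.grab_frame("side");b=cv2.resize(im[150:245,240:370],None,fx=3,fy=3)
c=np.zeros((380,560+390,3),np.uint8);c[:,:560]=a;c[:285,560:]=b;cv2.imwrite("pics/s6.png",cv2.resize(c,(798,319)))
E
```

```text
tray xy mm [-59.4 -23.8] z 65.7 toolz [ 0.001 -0.001 -1.   ] yaw 148.07 F [ 0.1  0.5 -1.1] t 10.12 op 0.06
blob [412, 170, 14, 38, 241] [418.7 188.3] [ 0.451  -0.2418  0.044 ]
blob [432, 176, 21, 35, 77] [438.5 190.4] [ 0.4595 -0.2309  0.044 ]
blob [439, 179, 31, 38, 871] [453.9 197.8] [ 0.4701 -0.224   0.044 ]
blob [355, 223, 29, 29, 588] [368.6 237.1] [ 0.4648 -0.288   0.044 ]
blob [297, 242, 18, 43, 438] [308.3 262. ] [ 0.4591 -0.3355  0.044 ]
blob [330, 242, 14, 43, 431] [335.6 262. ] [ 0.4697 -0.3184  0.044 ]
blob [317, 252, 11, 13, 112] [322.1 258.4] [ 0.4618 -0.3252  0.044 ]
blob [317, 268, 11, 13, 115] [321.9 274.3] [ 0.4733 -0.3325  0.044 ]
blob [284, 280, 17, 11, 68] [293.4 286.5] [ 0.471  -0.3567  0.044 ]
```

View pics/s6.png

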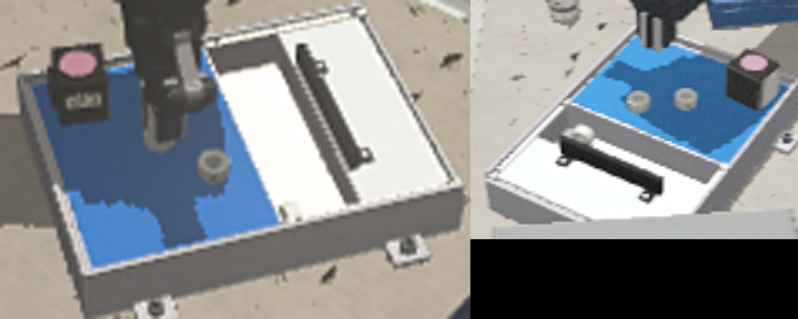

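The first collar lies in the well at composite (290,210) in the scene view and (577,137) in the side view. The other two and the cube are unmoved, so next is collar 2.

>>> step_arm --grip '[6, 6, 6, 6]' --slide '[[0, 0, 2.5], [0, 0, 4], [0, 0, 4.5], [0, 0, 4.5]]' --angular '[[0, 0, 0], [0, 0, 0], [0, 0, 0], [0, 0, 0]]'

```text
clock: 10.6
eef_pos: [0.4417, -0.3141, 0.0201]
eef_rot: [-0.001, 0.275, 0.961, 0.0]
contact_force: [0.7, 0.7, -0.1]
opening: 0.056
grasp_force: 0.0
```

>>> step_arm --grip '[6, 6, 6, 6, 6]' --slide '[[-0.7, 0, 0], [-1.4, 0, 0], [-2.1, 0, 0], [-2.8, 0, 0], [-3.5, 0, 0]]' --angular '[[0, 0, 0], [0, 0, 0], [0, 0, 0], [0, 0, 0], [0, 0, 0]]'

```text
clock: 11.02
eef_pos: [0.4726, -0.3331, 0.0205]
eef_rot: [0.0, 0.275, 0.961, -0.0]
contact_force: [0.8, 0.1, 0.3]
opening: 0.062
grasp_force: 0.1
```

>>> step_arm --grip '[6, 6, 6, 6, 6]' --slide '[[-0.7, 0, 0], [-1.4, 0, 0], [-2.0, 0, 0], [-2.4, 0, 0], [-2.4, 0, 0]]' --angular '[[0, 0, 0], [0, 0, 0], [0, 0, 0], [0, 0, 0], [0, 0, 0]]'

```text
clock: 11.43
eef_pos: [0.4928, -0.3457, 0.0203]
eef_rot: [0.0, 0.275, 0.961, -0.0]
contact_force: [-0.4, -0.6, -0.0]
opening: 0.064
grasp_force: 0.0
```

```bash
python3 st.py
```

```text
tray xy mm [  0.5 -23.5] z 20.3 toolz [ 0.001 -0.    -1.   ] yaw 148.06 F [-0.4 -0.6 -0. ] t 11.43 op 0.06
```

>>> step_arm --grip '[6, 6, 6, 6, 6]' --slide '[[0, 0, -3], [0, 0, -6], [3.5, 1.3, -6], [7, 2.6, -6], [8.3, 3.2, -6]]' --angular '[[0, 0, 0], [0, 0, 0], [0, 0, 0], [0, 0, 0], [0, 0, 0]]'

```text
clock: 11.85
eef_pos: [0.4349, -0.2701, 0.0803]
eef_rot: [-0.002, 0.275, 0.961, 0.001]
contact_force: [-1.1, 2.0, -0.1]
opening: 0.062
grasp_force: 0.0
```

>>> step_arm --grip '[6, 6, 6]' --slide '[[0, 0, 0], [0, 0, 0], [0, 0, 0]]' --angular '[[0, 0, 0], [0, 0, 0], [0, 0, 0]]'

```text
clock: 12.1
eef_pos: [0.4393, -0.2749, 0.0808]
eef_rot: [0.001, 0.275, 0.961, -0.0]
contact_force: [0.6, 0.1, -0.1]
opening: 0.061
grasp_force: 0.0
```

```bash
python3 st.py; python3 w.py w4 | grep blob
```

```text
tray xy mm [-82.6   7.8] z 80.8 toolz [ 0.001 -0.001 -1.   ] yaw 148.05 F [ 0.6  0.1 -0.1] t 12.1 op 0.06
blob [359, 198, 9, 34, 128] [363.  214.1] [ 0.4509 -0.245   0.044 ]
blob [377, 209, 34, 28, 506] [391.6 220.6] [ 0.467  -0.2292  0.044 ]
blob [301, 242, 14, 43, 430] [308.4 262. ] [ 0.4636 -0.3019  0.044 ]
blob [317, 242, 11, 26, 210] [321.9 254.8] [ 0.4638 -0.2893  0.044 ]
blob [330, 242, 14, 43, 419] [335.6 261.8] [ 0.4749 -0.2834  0.044 ]
```

>>> step_arm --grip '[6, 6, 6, 6, 6]' --slide '[[0, 0, 2], [0, 0, 4], [0, 0, 5.5], [0, 0, 6], [0, 0, 6]]' --angular '[[0, 0, 0], [0, 0, 0], [0, 0, 0], [0, 0, 0], [0, 0, 0]]'

```text
clock: 12.57
eef_pos: [0.4386, -0.2745, 0.02]
eef_rot: [-0.0, 0.275, 0.961, 0.0]
contact_force: [0.4, -1.3, -0.2]
opening: 0.06
grasp_force: 0.0
```

>>> step_arm --grip '[6, 6, 6, 6, 6]' --slide '[[-0.7, 0, 0], [-1.5, 0, 0], [-2.4, 0, 0], [-3.3, 0, 0], [-4.2, 0, 0]]' --angular '[[0, 0, 0], [0, 0, 0], [0, 0, 0], [0, 0, 0], [0, 0, 0]]'

```text
clock: 12.98
eef_pos: [0.4754, -0.2972, 0.0205]
eef_rot: [0.0, 0.275, 0.961, -0.0]
contact_force: [-0.9, 0.4, -0.0]
opening: 0.059
grasp_force: 0.1
```

>>> step_arm --grip '[6, 6, 6, 6, 6]' --slide '[[-0.9, 0, 0], [-1.8, 0, 0], [-2.6, 0, 0], [-3.4, 0, 0], [-4.1, 0, 0]]' --angular '[[0, 0, 0], [0, 0, 0], [0, 0, 0], [0, 0, 0], [0, 0, 0]]'

```text
clock: 13.4
eef_pos: [0.5097, -0.3184, 0.0203]
eef_rot: [0.0, 0.275, 0.961, 0.0]
contact_force: [0.8, 0.0, -0.8]
opening: 0.059
grasp_force: 0.0
```

>>> step_arm --grip '[6, 6, 6, 6]' --slide '[[0, 0, 0], [0, 0, -3], [0, 0, -7], [0, 0, -7]]' --angular '[[0, 0, 0], [0, 0, 0], [0, 0, 0], [0, 0, 0]]'

```text
clock: 13.73
eef_pos: [0.512, -0.3204, 0.0974]
eef_rot: [0.005, 0.275, 0.961, -0.002]
contact_force: [1.6, -0.6, 1.4]
opening: 0.056
grasp_force: 0.0
```

```bash
python3 st.py; python3 - <<'E'
from h import *
im,d=arm.grab_frame("scene");a=cv2.resize(im[180:275,262:402],None,fx=4,fy=4,interpolation=cv2.INTER_CUBIC)
im,d=arm.grab_frame("side");b=cv2.resize(im[150:245,240:370],None,fx=3,fy=3)
c=np.zeros((380,560+390,3),np.uint8);c[:,:560]=a;c[:285,560:]=b;cv2.imwrite("pics/s7.png",cv2.resize(c,(798,319)))
E
```

```text
tray xy mm [3.2 8.1] z 97.4 toolz [ 0.008 -0.006 -1.   ] yaw 148.07 F [ 1.6 -0.6  1.4] t 13.73 op 0.06
```

View pics/s7.png

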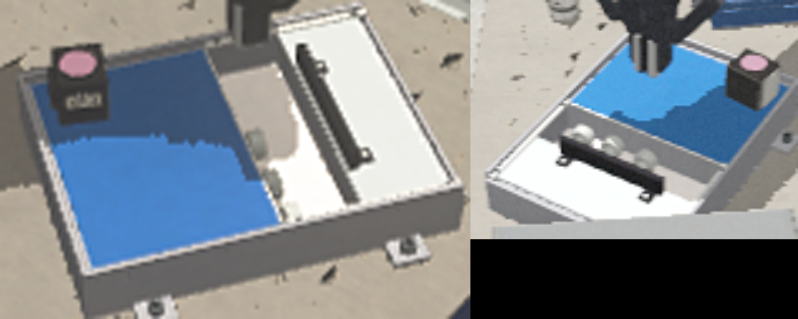

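All three collars are in the well, at (256,143), (270,182) and (290,210) in the scene composite. The deck is empty apart from the cube. Now I go behind the bar.

>>> step_arm --grip '[6, 6, 6, 6, 6]' --slide '[[-2.5, 0, 0], [-5, 0, 0], [-7.2, 0, 0], [-7.4, 0, 0], [-7.4, 0, 0]]' --angular '[[0, 0, 0], [0, 0, 0], [0, 0, 0], [0, 0, 0], [0, 0, 0]]'

```text
clock: 14.25
eef_pos: [0.5715, -0.3569, 0.0883]
eef_rot: [-0.001, 0.275, 0.961, 0.001]
contact_force: [-0.5, 0.3, 0.1]
opening: 0.056
grasp_force: 0.0
```

>>> step_arm --grip '[6, 6, 6, 6, 6]' --slide '[[0, 0, 1], [0, 0, 3], [0, 0, 5], [0, 0, 6.2], [0, 0, 6.2]]' --angular '[[0, 0, 0], [0, 0, 0], [0, 0, 0], [0, 0, 0], [0, 0, 0]]'

```text
clock: 14.67
eef_pos: [0.5686, -0.3547, 0.0242]
eef_rot: [-0.003, 0.275, 0.961, 0.001]
contact_force: [0.1, -0.2, -0.5]
opening: 0.062
grasp_force: 0.0
```

```bash
python3 st.py
```

```text
tray xy mm [69.4  9.2] z 24.2 toolz [-0.006  0.005 -1.   ] yaw 148.05 F [ 0.1 -0.2 -0.5] t 14.67 op 0.06
```

>>> step_arm --grip '[6, 6, 6, 6, 6]' --slide '[[0.4, 0, -0.2], [1.0, 0, -0.2], [1.7, 0, -0.2], [2.4, 0, -0.2], [3.1, 0, -0.2]]' --angular '[[0, 0, 0], [0, 0, 0], [0, 0, 0], [0, 0, 0], [0, 0, 0]]'

```text
clock: 15.08
eef_pos: [0.5454, -0.3408, 0.0318]
eef_rot: [0.001, 0.275, 0.961, -0.0]
contact_force: [1.8, -1.0, 2.2]
opening: 0.065
grasp_force: 0.9
```

>>> step_arm --grip '[6, 6, 6, 6, 6]' --slide '[[0.6, 0, 0], [1.2, 0, 0], [1.7, 0, 0], [2.0, 0, 0], [2.0, 0, 0]]' --angular '[[0, 0, 0], [0, 0, 0], [0, 0, 0], [0, 0, 0], [0, 0, 0]]'

```text
clock: 15.5
eef_pos: [0.5275, -0.3294, 0.0304]
eef_rot: [-0.0, 0.275, 0.961, 0.0]
contact_force: [-0.5, 0.1, 1.1]
opening: 0.063
grasp_force: 0.0
```

```bash
python3 st.py
```

```text
tray xy mm [21.1  8.7] z 30.4 toolz [-0.001  0.001 -1.   ] yaw 148.05 F [-0.5  0.1  1.1] t 15.5 op 0.06
```

>>> step_arm --grip '[6, 6, 6]' --slide '[[0.2, 0, 0], [0.4, 0, 0], [0.4, 0, 0]]' --angular '[[0, 0, 0], [0, 0, 0], [0, 0, 0]]'

```text
clock: 15.75
eef_pos: [0.5262, -0.3287, 0.0304]
eef_rot: [0.001, 0.275, 0.961, -0.0]
contact_force: [4.0, -1.4, -1.1]
opening: 0.057
grasp_force: 2.3
```

>>> step_arm --grip '[6, 6, 6]' --slide '[[0.2, 0, 0], [0.4, 0, 0], [0.4, 0, 0]]' --angular '[[0, 0, 0], [0, 0, 0], [0, 0, 0]]'

```text
clock: 16.0
eef_pos: [0.5261, -0.3286, 0.0308]
eef_rot: [0.005, 0.275, 0.961, -0.001]
contact_force: [12.4, -6.2, -8.2]
opening: 0.058
grasp_force: 6.9
```

```bash
python3 st.py
```

```text
tray xy mm [19.5  8.6] z 30.8 toolz [ 0.008 -0.005 -1.   ] yaw 148.07 F [12.4 -6.2 -8.2] t 16.0 op 0.06
```

At the stop, and the travel between the two end contacts works out at about 50 mm, so the cover is shut. I'll back off and lift.

>>> step_arm --grip '[6, 6, 6, 6, 6]' --slide '[[-0.8, 0, 0], [-1.6, 0, 0], [-1.6, 0, 0], [-1.6, 0, -4], [-1.6, 0, -8]]' --angular '[[0, 0, 0], [0, 0, 0], [0, 0, 0], [0, 0, 0], [0, 0, 0]]'

```text
clock: 16.42
eef_pos: [0.5323, -0.332, 0.1075]
eef_rot: [-0.005, 0.275, 0.961, 0.002]
contact_force: [1.1, -0.7, -0.5]
opening: 0.061
grasp_force: 0.0
```

>>> step_arm --grip '[6, 6, 6, 6, 6]' --slide '[[0, 0, -4], [0, 0, -8], [0, 0, -10], [0, 0, -10], [0, 0, -10]]' --angular '[[0, 0, 0], [0, 0, 0], [0, 0, 0], [0, 0, 0], [0, 0, 0]]'

```text
clock: 16.83
eef_pos: [0.5354, -0.3346, 0.2117]
eef_rot: [0.001, 0.275, 0.961, -0.0]
contact_force: [0.4, -0.1, -0.3]
opening: 0.061
grasp_force: 0.0
```

```bash
python3 st.py; python3 - <<'E'
from h import *
from st import O,EX,EY
im,d=arm.grab_frame("side");cv2.imwrite("pics/s8.png",im)
k=cv2.inRange(cv2.cvtColor(im,cv2.COLOR_BGR2HSV),(0,0,0),(180,255,70));
c=[(proj("side",np.r_[O+x*EX+y*EY,z])[0]).round(1) for x,y,z in((.001,-.05,.054),(.001,.05,.054),(.008,.05,.036),(.008,-.05,.036))];print(np.array(c).tolist())
k[:170]=0;k[225:]=0;k[:,:270]=0;k[:,340:]=0
n,l,st,ce=cv2.connectedComponentsWithStats(k);print([(s.tolist(),q.round(1).tolist(),np.round([(P-O)@EX for P in onplane("side",[q],.046)[:,:2]],4)) for s,q in zip(st[1:],ce[1:]) if s[4]>30])
E
```

```text
tray xy mm [30.6  8.6] z 211.7 toolz [ 0.002 -0.001 -1.   ] yaw 148.06 F [ 0.4 -0.1 -0.3] t 16.83 op 0.06
[[289.4, 189.2], [329.4, 205.5], [327.6, 213.7], [287.9, 197.3]]
[([288, 191, 41, 24, 280], [309.1, 201.9], array([0.006]))]
```

```bash
python3 -c "
from rig import arm
print(arm.hand_in())"
```

```text
the job is handed in; nothing more can be done
None
```

I pushed the cover right back, swept all three collars into the well, then pushed the cover shut to its stop and handed the job in at about 17 s. No verdict came back; my last measurements put the bar within about 2 mm of its shut position.

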